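# Hang up the amber desk lantern

### The job

While the amber lantern stands on the desk, swing its folded bail (carrying handle) upright with a fingertip or the fingers; then lift the lantern by that bail and hang it over both brass prongs of the hook stand, so that it hangs freely, upright and still. Leave the green lantern where it is.

Things in the scene. Friction and masses are not known exactly. Their poses are not given: they have to be found in the camera images.
- amber: Loose LED lantern, 0.3-0.45 kg: orange cap, amber glass, black foot; 90 mm diameter, 82 mm tall without bail. Origin: centre of underside, z up. Bail hinge axis: parallel to y, 72 mm above origin; 118 mm wide over the bail's arms. At the start the bail is folded to -x (robot's side), 20-32 deg above level (20 is its stop); light friction, 0.5 N at the bar moves it and it stays where left.
- amber_grip (a point): Centre of the orange grip sleeve (12 mm diameter, 40 mm long) midway on the straight top bar of the amber lantern's U-shaped bail (6 mm rod, arms 112 mm apart), 85 mm from the hinge axis. y along the bar; z from hinge through this point: vertical when upright. Raising turns it about +y; it can go 70 deg past upright. Upright: 157 mm above the underside, 72 mm clear between rod and cap.
- hook_seat (a point): Rest point of the bar's centre on the fixed hook stand, 208 mm above desk, midway between 2 brass prongs (8 mm rod, 72 mm apart, clear between) that point to -x (robot's side); z up, bar lies along y. Shallow V, lowest at x 0, rising 13 mm at x +-28 mm; upturned tips end at x -44 mm, tops 21 mm above this point; undersides 12 mm below it. Post at x +85 mm, top 28 mm above. Base plate 10 mm thick below.
- green: Bystander to leave alone: a loose lantern of the same shape with green cap, sleeve and glass, its bail also folded to its -x side (bar up to 125 mm above the desk). Origin: centre of the underside, z up.

How it is judged:
By the outcome, as a careful person would: the job done as asked, in the order asked, and still so for the second after the job is handed in, with the robot touching nothing.
It also fails if it takes over 70 s, if anything falls off the work surface, if the arm or the gripper's body presses on something with over 40 N, if the wrist force passes 120 N, or if a joint passes its speed limit or range.

### The arm

A 6-joint arm with a two-finger parallel gripper is mounted at the origin on the work surface. World frame = base frame: x ahead of the robot, y to its left, z up, the work surface at z = 0. Lengths are in m, angles in rad, forces in N, time in s.
With the tool pointing down it reaches from about 0.35 to 0.975 m from the base axis. Payload 4.9 kg.
Tool frame: the origin (TCP) lies on the centre line of the jaws, within the pads' length; the fingertips stand 14 mm ahead of it and the grasp point (between the pads) lies 5 mm behind it; z points along the fingers, y is the line along which they close (so a half turn about z gives the same grasp; the last joint's range is limited). The gripper opens to 85 mm and grips with 20 to 120 N. Pads are 22 mm wide; open, the fingers measure 114 mm over their backs; the gripper's body (76 mm by 85 mm) begins 54 mm behind the grasp point. The pads swing forward as they close: fully open they stand 13 mm farther back than shut.
Start: joints at [-1.438, 0.053, 1.613, -0, 1.476, -0.119], TCP at [0.156, -0.605, 0.245] pointing down, gripper open.
Joint ranges: [-3.01, 3.01], [-1.01, 2.22], [0.06, 2.58], [-1.02, 4.17], [0.09, 2.62], [-3.14, 3.14]. Speed limits (rad/s): [2.57, 2.57, 3.14, 3.14, 3.14, 3.14].

### API

Orientations are given as a unit quaternion [w, x, y, z].
In Python, from plant import * gives the robot as it stands.
- The arm moves only by the tool send_rows, never from a script. Its argument "steps" is a list of rows, each an object with "translation": the shift along the tool's x, y, z in cm, a list of three; "delta_rot": the turn, a rotation vector about the tool's x, y, z in rad, a list of three; "jaw": the finger opening in cm, from 0 to 8.54. In form: [{"translation": [dx, dy, dz], "delta_rot": [rx, ry, rz], "jaw": jaw}, ...]. A call has exactly 8 rows; each row is the pose to reach, as a shift and turn from the pose commanded when the call began, along the tool's axes at that moment; what a row does not reach only later rows make up. A row lasts 1/10 s, in which the tool goes at most 50 mm and 8.59 degrees, less where a joint would pass 70% of its speed; a pose out of reach is approached as far as the arm can. A call with a gripper value outside its range is refused whole. The fingers move at their own pace and stop on an object; the grip force is fixed at half the most. Time passes only in rows, so rows that repeat a pose let the fingers close, or fill a call up. It gives the time, the measured TCP pose, the force, the opening and the grip force at its end, in the units of the state.
- state(): the state, without advancing time (a new reading comes with each control period).
- grab_frame(name): name is "side" or "top"; returns a dict with "pixels" (400x640x3 uint8, blue, green, red), "range_z" (400x640 float32, m along the optical axis (not along the pixel's ray), 0 where there is no reading), "fx", "fy", "cx", "cy" (pixels), "rvec" (rotation vector, rad) and "tvec" (3), from world to camera coordinates, as OpenCV has them. Camera axes: x right, y down, z forward; pixel columns grow to the right and rows downward; lengths in m; the calibration is good to about 2 mm. A picture is of the moment at which its call begins.
- job_done(): hands the job in; it is judged then, once.
The state is a dict: "time": time; "joint_pos": joint angles; "joint_vel": joint speeds; "joint_efforts": joint torques, N m; "tool_pos": TCP position; "tool_rot": TCP orientation; "contact_force": force on the tool from outside, world axes, zero at the start; "ft_torque": the same for the moment, N m; "gripper_width": opening from 0.0 (shut) to 1.0 (fully open); "grasp_force": force on a finger pad.
Only numpy, scipy, OpenCV 4.12 (cv2) and the standard library are available. Lean on these libraries where they do the work, as an engineer would, in place of code of your own. Each camera call takes 0.05 s, during which the arm holds its last target. There are 200 camera calls.

## Working session

There is one attempt and no reset: what is moved stays moved. The work goes in short steps, Python scripts to look and compute and a tool call to move; the robot and the scene stay as the last step left them, time stands still between calls to the robot, and variables do not carry over. Pictures are saved under pics/ and viewed, at most 10 in all, crops included, and the job is handed in when it is done.

Besides the shell and the picture viewer there is one more tool, called after ">>>" by a JSON object that holds its "name" and its "arguments", one argument or row to a line. send_rows: Moves the arm, as the interface text tells. Its arguments: {"type":"object","properties":{"steps":{"type":"array","items":{"type":"object","properties":{"translation":{"type":"array","items":{"type":"number"}},"delta_rot":{"type":"array","items":{"type":"number"}},"jaw":{"type":"number"}}}}},"required":["steps"]}

```bash
mkdir -p pics; ls
cat > h.py <<'E'
from plant import *
import numpy as np, cv2
from scipy.spatial.transform import Rotation as Ro
def cloud(f):
    z=f["range_z"]; v,u=np.indices(z.shape)
    P=np.stack([(u-f["cx"])/f["fx"]*z,(v-f["cy"])/f["fy"]*z,z],-1)
    R=cv2.Rodrigues(np.array(f["rvec"],float))[0]
    W=(P-np.array(f["tvec"]).ravel())@R
    W[z==0]=np.nan
    return W
E
python3 - <<'E'
from h import *
s=state();print(s)
ims=[]
for n in("side","top"):
    f=grab_frame(n);np.savez(f"/tmp/{n}.npz",**f);ims.append(f["pixels"])
    R=cv2.Rodrigues(np.array(f["rvec"],float))[0];print(n,f["fx"],-R.T@np.array(f["tvec"]).ravel(),R[2])
cv2.imwrite("pics/a_side.png",ims[0]);cv2.imwrite("pics/a_top.png",ims[1])
E
```

```text
pics
{'time': 0.0, 'joint_pos': array([-1.43798757e+00,  5.33364325e-02,  1.61431603e+00, -2.13562263e-05,
        1.47599017e+00, -1.18970024e-01]), 'joint_vel': array([ 5.83776301e-06,  1.35154586e-03,  1.58939934e-03, -1.25511730e-03,
       -1.95502535e-03, -5.13404565e-04]), 'joint_efforts': array([-8.69352880e-05, -3.93684554e+01, -3.70174885e+01, -1.04177227e-04,
        6.97415555e-03,  2.27923852e-05]), 'tool_pos': array([ 0.15563719, -0.60469013,  0.24406249]), 'tool_rot': array([-1.02488968e-03,  9.92085741e-01,  1.25558085e-01, -1.77210754e-05]), 'contact_force': array([-0.70763232, -0.53667737, -0.92209447]), 'ft_torque': array([-0.0042387 , -0.03926046,  0.00057755]), 'grasp_force': 0.0, 'gripper_width': 1.0011791223740365}
side 390.5823369089273 [0.12827597 0.53176783 0.72121042] [ 0.45981891 -0.60441186 -0.65057887]
top 497.5998732206964 [ 0.38256265 -0.00554267  1.10615559] [ 0.19996486 -0.01062022 -0.97974551]
```

View pics/a_side.png

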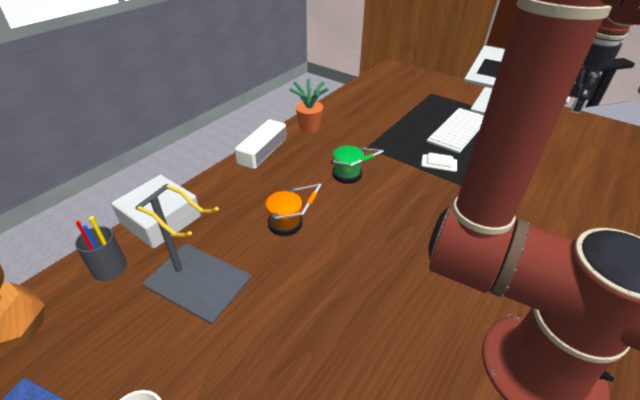

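View pics/a_top.png

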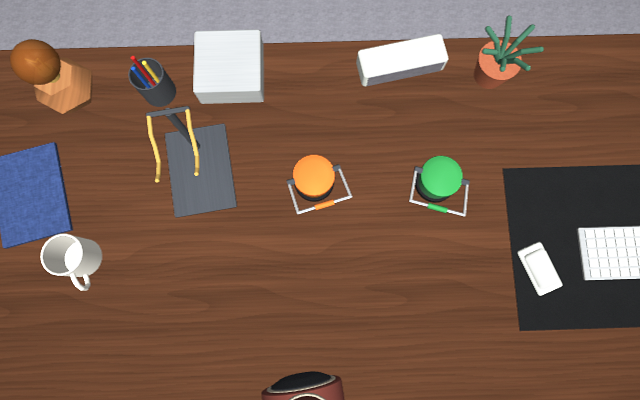

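Side view: stand with brass prongs at about (180,210), amber cap at (284,205) with its sleeve at (311,200), and green lantern at (348,160). Top view: amber cap (314,175) with sleeve (325,205), green cap (442,175), prong tips (157,180) and (196,173), and the prong roots at the crossbar around (150-188,112).

```bash
cat > m.py <<'E'
from h import *
def comps(f,kind):
    hsv=cv2.cvtColor(f["pixels"],cv2.COLOR_BGR2HSV);W=cloud(f)
    H,S,V=hsv[...,0].astype(int),hsv[...,1],hsv[...,2]
    m={"orange":(H>=8)&(H<=19)&(S>220)&(V>190),"brass":(H>=19)&(H<=27)&(S>150)&(V>120)}[kind]
    n,l,st,c=cv2.connectedComponentsWithStats(m.astype(np.uint8))
    return [(l==i,st[i],c[i],W) for i in range(1,n) if st[i,4]>12]
E
python3 - <<'E'
from m import *
for n in("side","top"):
    f=dict(np.load(f"/tmp/{n}.npz"))
    for k in("orange","brass"):
        for m,st,c,W in comps(f,k):
            p=W[m];p=p[~np.isnan(p[:,0])]
            if len(p)<5: continue
            q=p-np.median(p,0);e=np.linalg.svd(q[np.abs(q).max(1)<.2],full_matrices=False)[2][0]
            print(n,k,st,c.round(),"med",np.median(p,0).round(4),"lo",np.percentile(p,2,axis=0).round(3),"hi",np.percentile(p,98,axis=0).round(3),"dir",e.round(2))
E
```

```text
side orange [266 191  36  24 675] [284. 202.] med [0.6253 0.0063 0.0804] lo [ 0.586 -0.047  0.001] hi [0.673 0.044 0.084] dir [-0.73  0.61  0.3 ]
side orange [307 192  10  12  59] [312. 197.] med [ 0.5556 -0.0182  0.1166] lo [ 0.547 -0.119 -0.002] hi [0.646 0.002 0.119] dir [-0.5   0.58  0.64]
side brass [167 186  52  28 187] [196. 203.] med [0.6544 0.2245 0.2154] lo [ 0.599  0.092 -0.001] hi [0.838 0.235 0.234] dir [-1.   -0.05 -0.02]
side brass [276 198  25  16 233] [289. 206.] med [0.605  0.0117 0.0805] lo [ 0.588 -0.018  0.076] hi [0.626 0.035 0.084] dir [-0.29 -0.96 -0.01]
side brass [138 207  54  30 234] [166. 225.] med [0.6506 0.2966 0.2177] lo [0.589 0.285 0.202] hi [0.71  0.306 0.234] dir [-0.98 -0.13 -0.15]
side brass [ 90 217  16  28 120] [ 98. 231.] med [0.8557 0.3477 0.1111] lo [0.853 0.343 0.066] hi [0.889 0.351 0.15 ] dir [-0.09  0.02  1.  ]
top brass [143  63  16  20  78] [151.  72.] med [0.857  0.3443 0.1068] lo [0.854 0.342 0.033] hi [0.894 0.366 0.149] dir [-0.19 -0.11  0.98]
top brass [310 187  12   8  54] [316. 191.] med [ 0.593  -0.0022  0.0787] lo [ 0.587 -0.013  0.075] hi [0.6   0.008 0.084] dir [-0.19  0.97 -0.11]
```

Run:
```python
from m import *
f=dict(np.load("/tmp/top.npz"));hsv=cv2.cvtColor(f["pixels"],cv2.COLOR_BGR2HSV)
for p in((175,314),(205,325),(204,330),(150,155),(140,192),(175,196)): print(p,hsv[p])
for n in("side","top"):
    f=dict(np.load(f"/tmp/{n}.npz"));W=cloud(f);hsv=cv2.cvtColor(f["pixels"],cv2.COLOR_BGR2HSV)
    H,S,V=hsv[...,0].astype(int),hsv[...,1],hsv[...,2];x,y,z=W[...,0],W[...,1],W[...,2]
    warm=(H>=5)&(H<=28)&(S>150)&(V>120)
    cap=(H>=5)&(H<=28)&(S>200)&(V>150)&(z>.078)&(z<.088)&(np.hypot(x-.63,y)<.06)
    (c,r)=cv2.minEnclosingCircle(W[cap][:,:2].astype(np.float32));print(n,"cap",c,r,W[cap][:,:2].mean(0))
    sl=warm&(z>.1)&(np.hypot(x-.55,y+.02)<.05);p=W[sl]
    if len(p)>3:
        e=np.linalg.svd(p-p.mean(0),full_matrices=False)[2][0];print("sleeve",len(p),p.mean(0),(p.min(0)+p.max(0))/2,"dir",e)
    # bail rod pixels: anything above the cap near
    b=(z>.088)&(z<.14)&(np.hypot(x-.6,y)<.1);print("bail y",W[b].min(0),W[b].max(0))
    br=(z>.195)&(z<.24)&(x>.56)&(x<.75)&(y>.2)&(y<.33)&warm;p=W[br]
    for s in(0,1):
        q=p[(p[:,1]>.26)==s]
        if len(q)<5: continue
        l=np.polyfit(q[:,0],q[:,1],1);i=q[:,0].argmin();print("prong",s,len(q),"y=",l,"tip",q[i],"xmax",q[:,0].max())
        for a in np.arange(.58,.72,.012):
            w=q[(q[:,0]>=a)&(q[:,0]<a+.012)]
            if len(w): print("  ",w.mean(0).round(4),w[:,2].max().round(4))
    post=(z>.2)&(z<.25)&(V<110)&(S<100)&(x>.65)&(x<.8)&(y>.2)&(y<.35);q=W[post];print("post",len(q),q.mean(0),q.min(0),q.max(0))
```

```text
(175, 314) [ 17 171 255]
(205, 325) [ 18 167 255]
(204, 330) [ 17 171 255]
(150, 155) [ 25 123 251]
(140, 192) [ 25 127 253]
(175, 196) [ 26 126 255]
side cap (0.6260637044906616, 0.005210818722844124) 0.044330839067697525 [0.62611855 0.00710625]
sleeve 63 [ 0.5546389  -0.01541076  0.11622511] [ 0.55548893 -0.01620281  0.11463052] dir [-0.27844105  0.96042761 -0.00702822]
bail y [ 0.53828038 -0.07149401  0.0880106 ] [0.61903271 0.05431055 0.11958291]
prong 0 183 y= [0.14535829 0.13029214] tip [0.598127   0.21916642 0.22549294] xmax 0.7194473963440828
   [0.6005 0.2169 0.2249] 0.2278
   [0.6104 0.2202 0.2176] 0.2232
   [0.6224 0.2208 0.2105] 0.2154
   [0.6335 0.2232 0.2048] 0.2088
   [0.646  0.2233 0.206 ] 0.2112
   [0.6582 0.226  0.2115] 0.216
   [0.6706 0.2275 0.2192] 0.2279
   [0.6816 0.2294 0.2297] 0.2333
   [0.6935 0.2312 0.2331] 0.2345
   [0.706  0.2332 0.2325] 0.2344
   [0.7164 0.2348 0.2328] 0.235
prong 1 236 y= [0.13871213 0.2070395 ] tip [0.58714831 0.28795935 0.2278804 ] xmax 0.7119230808792577
   [0.5893 0.288  0.2259] 0.229
   [0.5965 0.2906 0.2202] 0.2272
   [0.6095 0.29
[... 352 characters left out ...]
36278] [0.72017546 0.2983146  0.23389738]
top cap (0.0, 0.0) 0.0 [nan nan]
sleeve 112 [ 0.55797119 -0.01772029  0.11653296] [ 0.5584904  -0.01698391  0.11632175] dir [-0.27649201  0.96093801  0.01226002]
bail y [ 0.53988428 -0.07320205  0.08804331] [0.62208056 0.05199641 0.12203289]
prong 0 9 y= [0.14750149 0.12262158] tip [0.61467061 0.21333902 0.2159268 ] xmax 0.6415188638632414
   [0.6147 0.2133 0.2159] 0.2159
   [0.6221 0.2142 0.2132] 0.2144
   [0.633  0.2161 0.2061] 0.2072
   [0.6415 0.2172 0.2022] 0.2022
post 142 [0.71750357 0.26725771 0.22525001] [0.67694009 0.22887857 0.20022835] [0.72960057 0.30738239 0.23755222]<stdin>:9: RuntimeWarning: Mean of empty slice.
  ret = um.true_divide(
```

```bash
cat >> h.py <<'E'
def rot(yaw,tilt):  # tool x along the bar, tilt from straight down, forwards positive
    return Ro.from_euler("z",yaw)*Ro.from_euler("y",-tilt)*Ro.from_matrix(np.array([[0,1,0],[1,0,0],[0,0,-1.]]))
def cur():
    s=state();q=s["tool_rot"];return np.array(s["tool_pos"]),Ro.from_quat([q[1],q[2],q[3],q[0]]),s
def go(g,yaw,tilt,back=0.):  # grasp point g -> numbers for the move
    p,R,s=cur();T=rot(yaw,tilt);d=T.apply([0,0,1]);t=np.array(g)+(.005-back)*d
    print("cm",(R.inv().apply(t-p)*100).round(2),"rv",(R.inv()*T).as_rotvec().round(3),"t",round(s["time"],2))
def where():
    p,R,s=cur();d=R.apply([0,0,1]);x=R.apply([1,0,0])
    print("grasp pt",(p-.005*d).round(4),"yaw",np.arctan2(-x[0],x[1]).round(3),"tilt",np.arctan2(np.hypot(d[0],d[1]),-d[2]).round(3),"F",s["contact_force"].round(2),"w",round(s["gripper_width"],3),"gf",round(s["grasp_force"],1),"q",s["joint_pos"].round(2))
E
python3 -c "
from h import *
where();go([.555,-.016,.112],.28,np.radians(45),.09)"
```

```text
grasp pt [ 0.1557 -0.6048  0.2492] yaw -1.319 tilt 0.002 F [-1.01  0.6  -1.08] w 0.999 gf 0.0 q [-1.44  0.05  1.61 -0.    1.48 -0.12]
cm [ 47.33 -46.89   7.31] rv [-0.609  0.623 -1.509] t 0.1
```

>>> {"name": "send_rows", "arguments": {
  "steps": [
    {"translation":[24,-23.5,0],"delta_rot":[-0.61,0.62,-1.51],"jaw":3.0},
    {"translation":[24,-23.5,0],"delta_rot":[-0.61,0.62,-1.51],"jaw":3.0},
    {"translation":[24,-23.5,0],"delta_rot":[-0.61,0.62,-1.51],"jaw":3.0},
    {"translation":[24,-23.5,0],"delta_rot":[-0.61,0.62,-1.51],"jaw":3.0},
    {"translation":[24,-23.5,0],"delta_rot":[-0.61,0.62,-1.51],"jaw":3.0},
    {"translation":[24,-23.5,0],"delta_rot":[-0.61,0.62,-1.51],"jaw":3.0},
    {"translation":[24,-23.5,0],"delta_rot":[-0.61,0.62,-1.51],"jaw":3.0},
    {"translation":[24,-23.5,0],"delta_rot":[-0.61,0.62,-1.51],"jaw":3.0}
  ]
}}

```text
time: 0.9
tool_pos: [0.3313, -0.3141, 0.245]
tool_rot: [0.172, 0.753, 0.593, 0.226]
contact_force: [-0.2, 0.1, -0.4]
gripper_width: 0.349
grasp_force: 0.0
```

```bash
python3 -c "
from h import *
where();go([.555,-.016,.112],.28,np.radians(45),.09)"
```

```text
grasp pt [ 0.3286 -0.3141  0.2492] yaw -0.197 tilt 0.575 F [-0.2   0.11 -0.44] w 0.349 gf 0.0 q [-1.24 -0.61  2.22  0.56  1.37 -1.07]
cm [29.57  3.03 15.4 ] rv [-0.188  0.192 -0.457] t 0.9
```

>>> {"name": "send_rows", "arguments": {
  "steps": [
    {"translation":[29.6,3.0,15.4],"delta_rot":[-0.19,0.19,-0.46],"jaw":3.0},
    {"translation":[29.6,3.0,15.4],"delta_rot":[-0.19,0.19,-0.46],"jaw":3.0},
    {"translation":[29.6,3.0,15.4],"delta_rot":[-0.19,0.19,-0.46],"jaw":3.0},
    {"translation":[29.6,3.0,15.4],"delta_rot":[-0.19,0.19,-0.46],"jaw":3.0},
    {"translation":[29.6,3.0,15.4],"delta_rot":[-0.19,0.19,-0.46],"jaw":3.0},
    {"translation":[29.6,3.0,15.4],"delta_rot":[-0.19,0.19,-0.46],"jaw":3.0},
    {"translation":[29.6,3.0,15.4],"delta_rot":[-0.19,0.19,-0.46],"jaw":3.0},
    {"translation":[29.6,3.0,15.4],"delta_rot":[-0.19,0.19,-0.46],"jaw":3.0}
  ]
}}

```text
time: 1.7
tool_pos: [0.4978, -0.0326, 0.17]
tool_rot: [0.228, 0.557, 0.738, 0.305]
contact_force: [0.4, -0.3, -0.4]
gripper_width: 0.348
grasp_force: 0.0
```

```bash
python3 -c "
from h import *
where();go([.555,-.016,.112],.28,np.radians(45),.09)
f=grab_frame('side');cv2.imwrite('pics/b.png',cv2.resize(f['pixels'][120:300,200:440],None,fx=3,fy=3))"
```

```text
grasp pt [ 0.4944 -0.0335  0.1736] yaw 0.278 tilt 0.781 F [ 0.42 -0.31 -0.41] w 0.348 gf 0.0 q [-0.49 -0.64  2.42  0.69  0.87 -1.09]
cm [ 0.01  0.11 -0.19] rv [-0.004 -0.    -0.003] t 1.7
```

View pics/b.png

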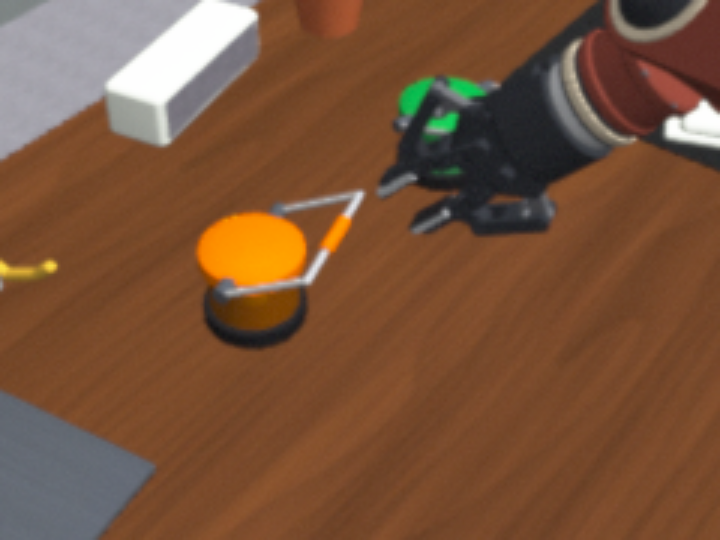

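The picture shows the open fingers at crop (400-430, 180-225), just behind the folded bar with the sleeve at (335,235). I'm advancing to straddle it.

>>> {"name": "send_rows", "arguments": {
  "steps": [
    {"translation":[0,0.1,2],"delta_rot":[0,0,0],"jaw":3.0},
    {"translation":[0,0.1,4],"delta_rot":[0,0,0],"jaw":3.0},
    {"translation":[0,0.1,6],"delta_rot":[0,0,0],"jaw":3.0},
    {"translation":[0,0.1,7.5],"delta_rot":[0,0,0],"jaw":3.0},
    {"translation":[0,0.1,8.8],"delta_rot":[0,0,0],"jaw":3.0},
    {"translation":[0,0.1,8.8],"delta_rot":[0,0,0],"jaw":3.0},
    {"translation":[0,0.1,8.8],"delta_rot":[0,0,0],"jaw":2.4},
    {"translation":[0,0.1,8.8],"delta_rot":[0,0,0],"jaw":2.0}
  ]
}}

```text
time: 2.55
tool_pos: [0.5588, -0.0221, 0.1116]
tool_rot: [0.232, 0.56, 0.735, 0.304]
contact_force: [-0.1, 0.1, 1.1]
gripper_width: 0.235
grasp_force: 0.0
```

```bash
cat > look.py <<'E'
import sys
from m import *
where()
for n in("side","top"):
    f=grab_frame(n);W=cloud(f);hsv=cv2.cvtColor(f["pixels"],cv2.COLOR_BGR2HSV)
    H,S,V=hsv[...,0].astype(int),hsv[...,1],hsv[...,2];z=W[...,2]
    w=(H>=8)&(H<=24)&(S>145)&(V>170)&(W[...,1]<.19)&(np.hypot(W[...,0]-.6,W[...,1])<.13)
    for nm,k in(("cap",w&(z>.077)&(z<.088)),("slv",w&(z>.1))):
        p=W[k]
        if len(p)>3: print(n,nm,len(p),"mid",((np.percentile(p,2,axis=0)+np.percentile(p,98,axis=0))/2).round(4),"ztop",p[:,2].max().round(4))
    if n==sys.argv[1]: y,x,h,w_=map(int,sys.argv[3].split(","));cv2.imwrite(sys.argv[2],cv2.resize(f["pixels"][y:y+h,x:x+w_],None,fx=3,fy=3))
E
python3 look.py side pics/c.png 120,200,180,240
```

```text
grasp pt [ 0.5554 -0.023   0.1152] yaw 0.268 tilt 0.785 F [-0.11  0.12  1.09] w 0.235 gf 0.0 q [-0.38 -0.33  2.33  0.81  0.63 -1.2 ]
side cap 571 mid [0.6269 0.005  0.0806] ztop 0.0854
side slv 54 mid [ 0.5528 -0.0154  0.1233] ztop 0.1417
top cap 1107 mid [0.6303 0.0023 0.0811] ztop 0.0877
top slv 39 mid [ 0.5537 -0.0052  0.1344] ztop 0.1624
```

View pics/c.png

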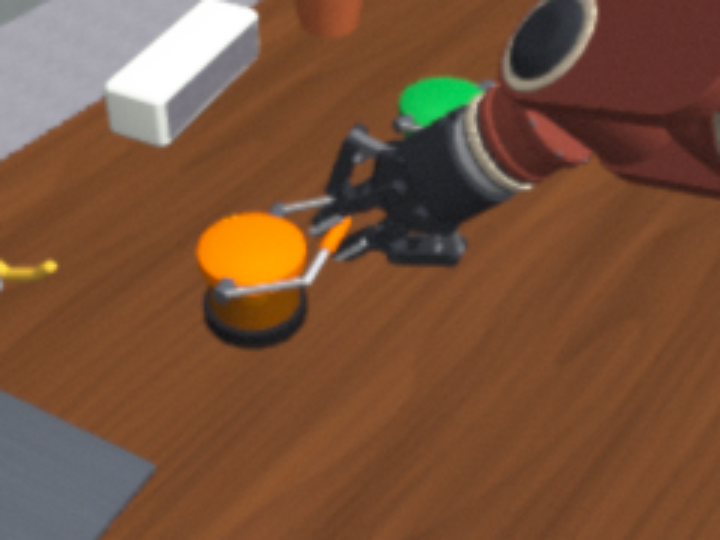

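The fingers straddle the sleeve (crop (335,235)), sitting slightly toward its far end. Next is the swing arc, with the numbers worked out per row.

```bash
cat > arc.py <<'E'
from h import *
import sys
def arc(angs,H=np.array([.628,.004,.072]),yaw=.278,r=.085):
    p,R,s=cur();ax=np.array([np.cos(yaw),np.sin(yaw),0])
    for a in angs:
        tilt=np.radians(45*(90-a)/62);a=np.radians(a)
        S=H-r*np.cos(a)*ax+[0,0,r*np.sin(a)];T=rot(yaw,tilt);t=S+.005*T.apply([0,0,1])
        print((R.inv().apply(t-p)*100).round(1).tolist(),(R.inv()*T).as_rotvec().round(3).tolist())
arc(np.linspace(*map(float,sys.argv[1:3]),8))
E
python3 arc.py 30 62
```

```text
[0.6, 0.2, 0.3] [0.025, 0.008, -0.006]
[0.6, 0.8, 0.1] [0.083, 0.008, -0.006]
[0.6, 1.5, 0.0] [0.141, 0.007, -0.006]
[0.6, 2.1, -0.0] [0.199, 0.007, -0.006]
[0.6, 2.7, -0.0] [0.257, 0.007, -0.007]
[0.6, 3.4, 0.1] [0.315, 0.007, -0.007]
[0.6, 4.0, 0.2] [0.373, 0.007, -0.007]
[0.6, 4.7, 0.3] [0.43, 0.006, -0.007]
```

>>> {"name": "send_rows", "arguments": {
  "steps": [
    {"translation":[0.6,0.2,0.2],"delta_rot":[0.025,0.008,-0.006],"jaw":2.0},
    {"translation":[0.6,0.8,0.1],"delta_rot":[0.083,0.008,-0.006],"jaw":2.0},
    {"translation":[0.6,1.5,0.0],"delta_rot":[0.141,0.007,-0.006],"jaw":2.0},
    {"translation":[0.6,2.1,0.0],"delta_rot":[0.199,0.007,-0.006],"jaw":2.0},
    {"translation":[0.6,2.7,0.0],"delta_rot":[0.257,0.007,-0.007],"jaw":2.0},
    {"translation":[0.6,3.4,0.1],"delta_rot":[0.315,0.007,-0.007],"jaw":2.0},
    {"translation":[0.6,4.0,0.2],"delta_rot":[0.373,0.007,-0.007],"jaw":2.0},
    {"translation":[0.6,4.7,0.3],"delta_rot":[0.43,0.006,-0.007],"jaw":2.0}
  ]
}}

```text
time: 3.45
tool_pos: [0.5913, -0.006, 0.1426]
tool_rot: [0.105, 0.593, 0.786, 0.14]
contact_force: [-0.2, -0.4, -0.4]
gripper_width: 0.233
grasp_force: 0.2
```

```bash
python3 look.py none x 0,0,1,1; python3 arc.py 66 93
```

```text
grasp pt [ 0.5896 -0.0065  0.1473] yaw 0.278 tilt 0.352 F [-0.25 -0.4  -0.42] w 0.233 gf 0.2 q [-0.21 -0.13  2.    0.2   0.97 -0.57]
side cap 507 mid [0.6263 0.0055 0.0805] ztop 0.0849
side slv 66 mid [0.5688 0.0131 0.2395] ztop 0.3794
top cap 273 mid [0.6451 0.004  0.0809] ztop 0.0851
top slv 15 mid [0.5842 0.0127 0.3079] ztop 0.4135
[-0.0, 0.3, 0.1] [0.053, 0.001, 0.002]
[-0.0, 0.8, 0.0] [0.102, 0.001, 0.002]
[-0.0, 1.4, 0.1] [0.151, 0.001, 0.002]
[-0.0, 1.9, 0.1] [0.2, 0.001, 0.002]
[-0.0, 2.5, 0.2] [0.249, 0.001, 0.001]
[-0.0, 3.0, 0.3] [0.298, 0.001, 0.001]
[-0.0, 3.5, 0.5] [0.347, 0.001, 0.001]
[-0.0, 4.0, 0.7] [0.395, 0.001, 0.001]
```

Cap hasn't moved. I'll finish the arc.

>>> {"name": "send_rows", "arguments": {
  "steps": [
    {"translation":[0,0.3,0.1],"delta_rot":[0.053,0,0],"jaw":2.0},
    {"translation":[0,0.8,0.0],"delta_rot":[0.102,0,0],"jaw":2.0},
    {"translation":[0,1.4,0.1],"delta_rot":[0.151,0,0],"jaw":2.0},
    {"translation":[0,1.9,0.1],"delta_rot":[0.2,0,0],"jaw":2.0},
    {"translation":[0,2.5,0.2],"delta_rot":[0.249,0,0],"jaw":2.0},
    {"translation":[0,3.0,0.3],"delta_rot":[0.298,0,0],"jaw":2.0},
    {"translation":[0,3.5,0.5],"delta_rot":[0.34,0,0],"jaw":2.0},
    {"translation":[0,4.0,0.7],"delta_rot":[0.352,0,0],"jaw":2.0}
  ]
}}

```text
time: 4.35
tool_pos: [0.6297, 0.0051, 0.149]
tool_rot: [0.0, 0.602, 0.798, 0.001]
contact_force: [-0.7, -0.7, 0.4]
gripper_width: 0.234
grasp_force: 0.2
```

```bash
python3 look.py side pics/d.png 120,200,180,240;python3 -c "
from h import *
go([.628,.004,.157],.278,0)"
```

```text
grasp pt [0.6297 0.0051 0.154 ] yaw 0.279 tilt 0.002 F [-0.74 -0.7   0.43] w 0.234 gf 0.2 q [-0.11  0.14  1.69  0.    1.32 -0.39]
side cap 520 mid [0.6261 0.0041 0.0806] ztop 0.0858
side slv 34 mid [0.6056 0.0312 0.1974] ztop 0.4103
top cap 134 mid [0.6383 0.0024 0.0811] ztop 0.0862
top slv 17 mid [5.819e-01 5.000e-04 3.196e-01] ztop 0.4812
cm [-0.06 -0.21 -0.32] rv [ 0.003 -0.001  0.001] t 4.45
```

View pics/d.png

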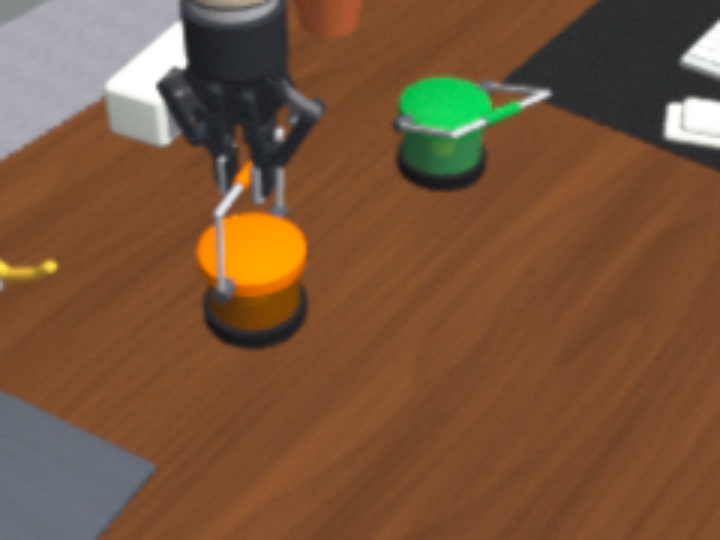

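The bail is upright (crop, arms at (220,250)), its orange sleeve at (243,178) between the fingers; lantern and green are unmoved. I'm closing on the sleeve.

>>> {"name": "send_rows", "arguments": {
  "steps": [
    {"translation":[0,-0.1,0],"delta_rot":[0,0,0],"jaw":1.6},
    {"translation":[0,-0.1,0],"delta_rot":[0,0,0],"jaw":1.2},
    {"translation":[0,-0.1,0],"delta_rot":[0,0,0],"jaw":0.5},
    {"translation":[0,-0.1,0],"delta_rot":[0,0,0],"jaw":0.5},
    {"translation":[0,-0.1,0],"delta_rot":[0,0,0],"jaw":0.5},
    {"translation":[0,-0.1,0],"delta_rot":[0,0,0],"jaw":0.5},
    {"translation":[0,-0.1,0],"delta_rot":[0,0,0],"jaw":0.5},
    {"translation":[0,-0.1,0],"delta_rot":[0,0,0],"jaw":0.5}
  ]
}}

```text
time: 5.25
tool_pos: [0.6287, 0.0049, 0.149]
tool_rot: [0.0, 0.602, 0.798, 0.001]
contact_force: [-1.1, -0.4, 0.9]
gripper_width: 0.123
grasp_force: 58.4
```

```bash
python3 look.py none x 0,0,1,1
```

```text
grasp pt [0.6287 0.0049 0.154 ] yaw 0.279 tilt 0.002 F [-1.07 -0.44  0.87] w 0.123 gf 58.4 q [-0.11  0.14  1.69  0.    1.32 -0.39]
side cap 523 mid [0.6262 0.0045 0.0804] ztop 0.0856
side slv 27 mid [0.6204 0.0313 0.1361] ztop 0.1641
top cap 152 mid [0.6372 0.0019 0.0806] ztop 0.0864
top slv 19 mid [0.5753 0.0014 0.316 ] ztop 0.4797
```

>>> {"name": "send_rows", "arguments": {
  "steps": [
    {"translation":[0,0,-0.5],"delta_rot":[0,0,0],"jaw":0.5},
    {"translation":[0,0,-1.5],"delta_rot":[0,0,0],"jaw":0.5},
    {"translation":[0,0,-3],"delta_rot":[0,0,0],"jaw":0.5},
    {"translation":[0,0,-4.5],"delta_rot":[0,0,0],"jaw":0.5},
    {"translation":[0,0,-6.5],"delta_rot":[0,0,0],"jaw":0.5},
    {"translation":[0,0,-8],"delta_rot":[0,0,0],"jaw":0.5},
    {"translation":[0,0,-9.3],"delta_rot":[0,0,0],"jaw":0.5},
    {"translation":[0,0,-9.6],"delta_rot":[0,0,0],"jaw":0.5}
  ]
}}

```text
time: 6.15
tool_pos: [0.6297, 0.0047, 0.2482]
tool_rot: [0.002, 0.602, 0.798, 0.002]
contact_force: [0.5, 0.5, -3.5]
gripper_width: 0.119
grasp_force: 58.5
```

```bash
python3 -c "
from h import *
where();go([.515,.239,.249],.141,0)"
```

```text
grasp pt [0.6297 0.0047 0.2532] yaw 0.279 tilt 0.006 F [ 0.51  0.47 -3.51] w 0.119 gf 58.5 q [-0.11  0.06  1.6   0.    1.48 -0.39]
cm [25.68 -4.59  0.37] rv [0.006 0.001 0.138] t 6.15
```

>>> {"name": "send_rows", "arguments": {
  "steps": [
    {"translation":[1,-0.2,0],"delta_rot":[0,0,0.01],"jaw":0.5},
    {"translation":[3,-0.5,0],"delta_rot":[0,0,0.02],"jaw":0.5},
    {"translation":[5.5,-1,0],"delta_rot":[0,0,0.03],"jaw":0.5},
    {"translation":[8,-1.5,0],"delta_rot":[0,0,0.045],"jaw":0.5},
    {"translation":[10.5,-2,0],"delta_rot":[0,0,0.06],"jaw":0.5},
    {"translation":[13,-2.4,0],"delta_rot":[0,0,0.075],"jaw":0.5},
    {"translation":[15.5,-2.8,0],"delta_rot":[0,0,0.09],"jaw":0.5},
    {"translation":[18,-3.2,0],"delta_rot":[0,0,0.1],"jaw":0.5}
  ]
}}

```text
time: 6.95
tool_pos: [0.5466, 0.1703, 0.2435]
tool_rot: [-0.001, 0.641, 0.767, 0.0]
contact_force: [0.4, 1.0, -3.8]
gripper_width: 0.117
grasp_force: 58.5
```

```bash
python3 -c "
from h import *
where();go([.515,.239,.249],.141,0)"
```

```text
grasp pt [0.5466 0.1703 0.2485] yaw 0.178 tilt 0.002 F [ 0.43  1.02 -3.79] w 0.117 gf 58.5 q [ 0.17 -0.07  1.74  0.    1.47 -0.01]
cm [ 7.32 -1.89 -0.04] rv [-0.001 -0.001  0.037] t 6.95
```

>>> {"name": "send_rows", "arguments": {
  "steps": [
    {"translation":[2.2,-0.5,0],"delta_rot":[0,0,0.01],"jaw":0.5},
    {"translation":[4,-1,-0.1],"delta_rot":[0,0,0.02],"jaw":0.5},
    {"translation":[5.5,-1.4,-0.2],"delta_rot":[0,0,0.03],"jaw":0.5},
    {"translation":[6.6,-1.8,-0.2],"delta_rot":[0,0,0.037],"jaw":0.5},
    {"translation":[7.2,-1.9,-0.2],"delta_rot":[0,0,0.037],"jaw":0.5},
    {"translation":[7.3,-1.9,-0.2],"delta_rot":[0,0,0.037],"jaw":0.5},
    {"translation":[7.3,-1.9,-0.2],"delta_rot":[0,0,0.037],"jaw":0.5},
    {"translation":[7.3,-1.9,-0.2],"delta_rot":[0,0,0.037],"jaw":0.5}
  ]
}}

```text
time: 7.75
tool_pos: [0.5169, 0.237, 0.2471]
tool_rot: [0.0, 0.656, 0.755, 0.001]
contact_force: [-0.0, 0.3, -4.4]
gripper_width: 0.12
grasp_force: 58.5
```

```bash
python3 -c "
from h import *
where();go([.634,.256,.249],.141,0)
f=grab_frame('side');cv2.imwrite('pics/e1.png',cv2.resize(f['pixels'][100:300,100:340],None,fx=3,fy=3))
g=grab_frame('top');cv2.imwrite('pics/e2.png',cv2.resize(g['pixels'][60:240,110:350],None,fx=3,fy=3))
np.savez('/tmp/e.npz',**g)"
```

```text
grasp pt [0.5169 0.237  0.2521] yaw 0.141 tilt 0.002 F [-0.04  0.34 -4.44] w 0.12 gf 58.5 q [ 0.3  -0.08  1.74  0.    1.48  0.16]
cm [ 0.24 11.86  0.33] rv [ 0.002 -0.001 -0.   ] t 7.75
```

View pics/e1.png

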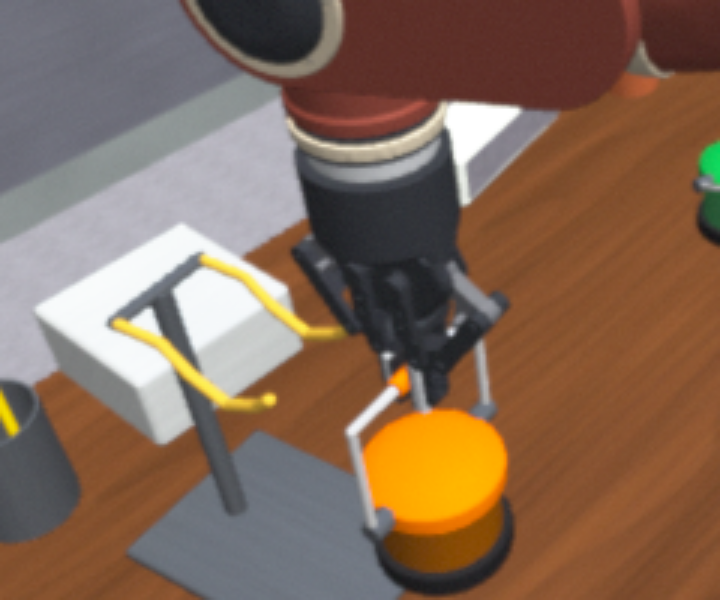

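View pics/e2.png

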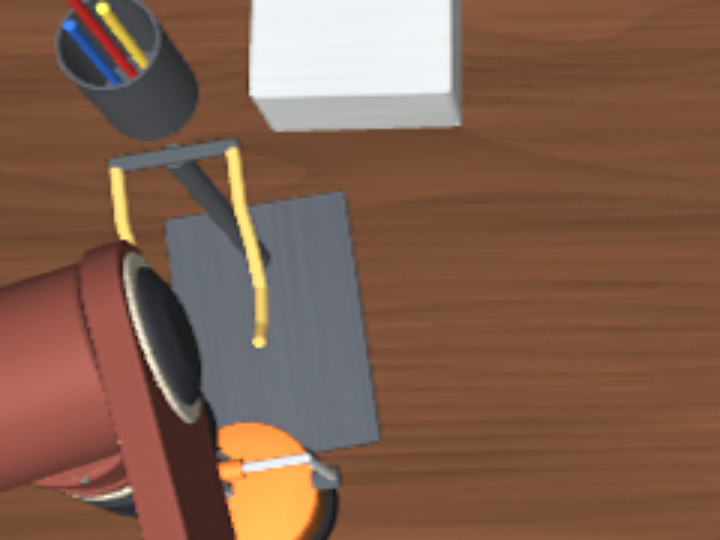

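Side crop: lantern hangs from the grip in front of the prongs, bar corner at (350,435), left prong tip (268,402). Top crop: right prong tip (260,342), right bar corner (308,460), so the bail is outside the right prong. One lateral check using the same cameras.

Run:
```python
from h import *
c,s=np.cos(.141),np.sin(.141)
for n in("top","side"):
    f=grab_frame(n);W=cloud(f);x,y,z=W[...,0]-.634,W[...,1]-.256,W[...,2]
    X,Y=x*c+y*s,-x*s+y*c
    hsv=cv2.cvtColor(f["pixels"],cv2.COLOR_BGR2HSV);H,S,V=[hsv[...,i].astype(int) for i in range(3)]
    br=(H>=18)&(H<=28)&(S>100)&(V>130)&(z>.195)&(z<.24)&(X>-.05)&(X<.04)
    rod=(S<60)&(V>110)&(z>.2)&(z<.275)&(X<-.08)&(X>-.17)&(abs(Y)<.08)
    for k,m in(("brassR",br&(Y<0)),("brassL",br&(Y>0)),("rod",rod)):
        if m.sum()>3: print(n,k,m.sum(),"X",np.percentile(X[m],[2,50,98]).round(4),"Y",np.percentile(Y[m],[2,50,98]).round(4),"z",np.percentile(z[m],[2,50,98]).round(4))
```

```text
top brassR 174 X [-0.0388  0.0071  0.0388] Y [-0.0398 -0.0369 -0.0327] z [0.2026 0.2132 0.2275]
top brassL 5 X [0.0385 0.0394 0.0399] Y [0.0327 0.0335 0.0341] z [0.2206 0.2241 0.2315]
top rod 90 X [-0.1303 -0.1195 -0.1164] Y [-0.0636 -0.0485 -0.0122] z [0.2094 0.2567 0.2605]
side brassR 146 X [-0.0317  0.0104  0.0392] Y [-0.0382 -0.033  -0.0307] z [0.2006 0.2115 0.2273]
side brassL 181 X [-0.0408  0.0089  0.0382] Y [0.0341 0.0389 0.0414] z [0.2015 0.2133 0.2275]
side rod 249 X [-0.1313 -0.1212 -0.1094] Y [-0.059   0.0264  0.0556] z [0.2022 0.2529 0.2707]
```

>>> {"name": "send_rows", "arguments": {
  "steps": [
    {"translation":[0.2,0.8,0],"delta_rot":[0,0,0],"jaw":0.5},
    {"translation":[0.2,2.5,0],"delta_rot":[0,0,0],"jaw":0.5},
    {"translation":[0.2,4.5,0],"delta_rot":[0,0,0],"jaw":0.5},
    {"translation":[0.2,6.5,0],"delta_rot":[0,0,0],"jaw":0.5},
    {"translation":[0.2,8.5,0],"delta_rot":[0,0,0],"jaw":0.5},
    {"translation":[0.2,10.2,0],"delta_rot":[0,0,0],"jaw":0.5},
    {"translation":[0.2,11.4,0],"delta_rot":[0,0,0],"jaw":0.5},
    {"translation":[0.2,11.8,0],"delta_rot":[0,0,0],"jaw":0.5}
  ]
}}

```text
time: 8.75
tool_pos: [0.6344, 0.2561, 0.247]
tool_rot: [0.0, 0.655, 0.755, 0.001]
contact_force: [-0.7, -0.8, -4.4]
gripper_width: 0.115
grasp_force: 58.6
```

```bash
python3 -c "
from h import *
where();go([.634,.256,.207],.141,0)
f=grab_frame('side');cv2.imwrite('pics/f.png',cv2.resize(f['pixels'][100:300,60:300],None,fx=3,fy=3))"
```

```text
grasp pt [0.6344 0.2561 0.252 ] yaw 0.141 tilt 0.002 F [-0.68 -0.81 -4.36] w 0.115 gf 58.6 q [0.27 0.19 1.46 0.   1.49 0.13]
cm [-0.01 -0.05  4.5 ] rv [ 0.002 -0.001  0.   ] t 8.75
```

View pics/f.png

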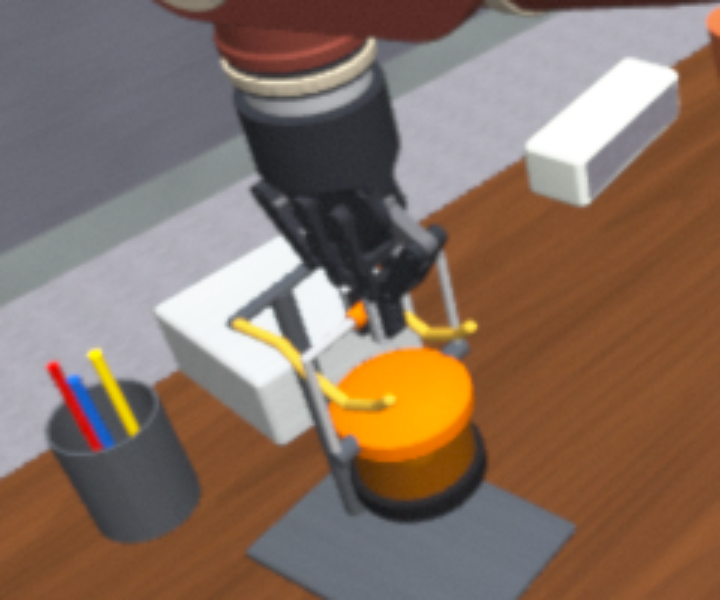

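The bar is above the prongs, with the near arm (crop (330,400)) outside the left prong and the far arm (450,290) outside the right one. Lowering.

>>> {"name": "send_rows", "arguments": {
  "steps": [
    {"translation":[0,0,0.6],"delta_rot":[0,0,0],"jaw":0.5},
    {"translation":[0,0,1.4],"delta_rot":[0,0,0],"jaw":0.5},
    {"translation":[0,0,2.2],"delta_rot":[0,0,0],"jaw":0.5},
    {"translation":[0,0,3.0],"delta_rot":[0,0,0],"jaw":0.5},
    {"translation":[0,0,3.6],"delta_rot":[0,0,0],"jaw":0.5},
    {"translation":[0,0,4.0],"delta_rot":[0,0,0],"jaw":0.5},
    {"translation":[0,0,4.2],"delta_rot":[0,0,0],"jaw":0.5},
    {"translation":[0,0,4.2],"delta_rot":[0,0,0],"jaw":0.5}
  ]
}}

```text
time: 9.6
tool_pos: [0.6332, 0.2562, 0.2051]
tool_rot: [0.0, 0.655, 0.755, 0.001]
contact_force: [1.4, -0.0, -3.7]
gripper_width: 0.115
grasp_force: 58.6
```

```bash
python3 -c "
from h import *
where()"
```

```text
grasp pt [0.6332 0.2562 0.2101] yaw 0.142 tilt 0.002 F [ 1.42 -0.04 -3.67] w 0.115 gf 58.6 q [0.28 0.21 1.51 0.   1.42 0.13]
```

Not yet fully on the prongs; I'll lower in 1 mm steps.

>>> {"name": "send_rows", "arguments": {
  "steps": [
    {"translation":[0,0,0.1],"delta_rot":[0,0,0],"jaw":0.5},
    {"translation":[0,0,0.2],"delta_rot":[0,0,0],"jaw":0.5},
    {"translation":[0,0,0.3],"delta_rot":[0,0,0],"jaw":0.5},
    {"translation":[0,0,0.4],"delta_rot":[0,0,0],"jaw":0.5},
    {"translation":[0,0,0.4],"delta_rot":[0,0,0],"jaw":0.5},
    {"translation":[0,0,0.4],"delta_rot":[0,0,0],"jaw":0.5},
    {"translation":[0,0,0.4],"delta_rot":[0,0,0],"jaw":0.5},
    {"translation":[0,0,0.4],"delta_rot":[0,0,0],"jaw":0.5}
  ]
}}

```text
time: 10.4
tool_pos: [0.6333, 0.2562, 0.2015]
tool_rot: [0.0, 0.655, 0.755, 0.001]
contact_force: [0.1, 1.3, -4.4]
gripper_width: 0.116
grasp_force: 58.6
```

>>> {"name": "send_rows", "arguments": {
  "steps": [
    {"translation":[0,0,0.1],"delta_rot":[0,0,0],"jaw":0.5},
    {"translation":[0,0,0.2],"delta_rot":[0,0,0],"jaw":0.5},
    {"translation":[0,0,0.25],"delta_rot":[0,0,0],"jaw":0.5},
    {"translation":[0,0,0.3],"delta_rot":[0,0,0],"jaw":0.5},
    {"translation":[0,0,0.3],"delta_rot":[0,0,0],"jaw":0.5},
    {"translation":[0,0,0.3],"delta_rot":[0,0,0],"jaw":0.5},
    {"translation":[0,0,0.3],"delta_rot":[0,0,0],"jaw":0.5},
    {"translation":[0,0,0.3],"delta_rot":[0,0,0],"jaw":0.5}
  ]
}}

```text
time: 11.2
tool_pos: [0.6342, 0.2564, 0.2005]
tool_rot: [0.001, 0.655, 0.755, 0.002]
contact_force: [-1.6, -0.4, 4.3]
gripper_width: 0.118
grasp_force: 59.5
```

Contact: the prongs now carry it. Releasing gently.

>>> {"name": "send_rows", "arguments": {
  "steps": [
    {"translation":[0,0,0],"delta_rot":[0,0,0],"jaw":1.3},
    {"translation":[0,0,0],"delta_rot":[0,0,0],"jaw":1.6},
    {"translation":[0,0,0],"delta_rot":[0,0,0],"jaw":2.0},
    {"translation":[0,0,0],"delta_rot":[0,0,0],"jaw":2.5},
    {"translation":[0,0,0],"delta_rot":[0,0,0],"jaw":3.0},
    {"translation":[0,0,0],"delta_rot":[0,0,0],"jaw":3.4},
    {"translation":[0,0,0],"delta_rot":[0,0,0],"jaw":3.4},
    {"translation":[0,0,0],"delta_rot":[0,0,0],"jaw":3.4}
  ]
}}

```text
time: 12.0
tool_pos: [0.6333, 0.2562, 0.1984]
tool_rot: [0.0, 0.655, 0.755, 0.001]
contact_force: [0.3, -0.7, 0.5]
gripper_width: 0.397
grasp_force: 0.0
```

>>> {"name": "send_rows", "arguments": {
  "steps": [
    {"translation":[0,0,-0.5],"delta_rot":[0,0,0],"jaw":3.4},
    {"translation":[0,0,-1.5],"delta_rot":[0,0,0],"jaw":3.4},
    {"translation":[0,0,-3],"delta_rot":[0,0,0],"jaw":3.4},
    {"translation":[0,0,-5],"delta_rot":[0,0,0],"jaw":3.4},
    {"translation":[0,0,-8],"delta_rot":[0,0,0],"jaw":3.4},
    {"translation":[0,-3,-11],"delta_rot":[0,0,0],"jaw":3.4},
    {"translation":[0,-7,-12],"delta_rot":[0,0,0],"jaw":3.4},
    {"translation":[0,-11,-12],"delta_rot":[0,0,0],"jaw":3.4}
  ]
}}

```text
time: 12.8
tool_pos: [0.5244, 0.2407, 0.3234]
tool_rot: [0.002, 0.655, 0.755, 0.004]
contact_force: [-0.9, 1.0, 0.6]
gripper_width: 0.401
grasp_force: 0.0
```

>>> {"name": "send_rows", "arguments": {
  "steps": [
    {"translation":[0,-3,0],"delta_rot":[0,0,0],"jaw":3.4},
    {"translation":[0,-6,0],"delta_rot":[0,0,0],"jaw":3.4},
    {"translation":[0,-8,0],"delta_rot":[0,0,0],"jaw":3.4},
    {"translation":[0,-8,0],"delta_rot":[0,0,0],"jaw":3.4},
    {"translation":[0,-8,0],"delta_rot":[0,0,0],"jaw":3.4},
    {"translation":[0,-8,0],"delta_rot":[0,0,0],"jaw":3.4},
    {"translation":[0,-8,0],"delta_rot":[0,0,0],"jaw":3.4},
    {"translation":[0,-8,0],"delta_rot":[0,0,0],"jaw":3.4}
  ]
}}

```text
time: 13.6
tool_pos: [0.4455, 0.2292, 0.3179]
tool_rot: [0.0, 0.655, 0.755, 0.001]
contact_force: [0.2, -0.4, -0.3]
gripper_width: 0.396
grasp_force: 0.0
```

```bash
python3 -c "
from h import *
where()
f=grab_frame('side')
a=f['pixels']
for i in range(8): f=grab_frame('side')
print('motion',[np.abs(f['pixels'][100:300,60:300].astype(int)-a[100:300,60:300]).max()])
cv2.imwrite('pics/g.png',cv2.resize(f['pixels'][100:300,60:300],None,fx=3,fy=3))"
```

```text
grasp pt [0.4455 0.2292 0.3229] yaw 0.141 tilt 0.001 F [ 0.23 -0.44 -0.3 ] w 0.396 gf 0.0 q [ 0.33 -0.28  1.8   0.    1.62  0.19]
motion [np.int64(49)]
```

View pics/g.png

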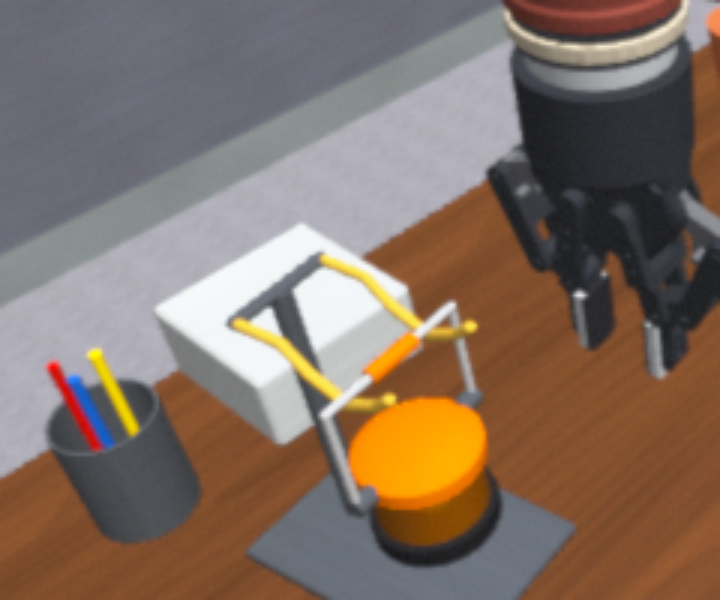

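The lantern hangs with its bar in both prongs' V (crop (390,355)). I'll wait out any swing, tracking the cap.

```bash
cat > sw.py <<'E'
from h import *
for i in range(30):
    f=grab_frame("side");W=cloud(f)[120:300,100:280];hsv=cv2.cvtColor(f["pixels"][120:300,100:280],cv2.COLOR_BGR2HSV);H,S,V=[hsv[...,k].astype(int) for k in range(3)]
    m=(H>=5)&(H<=20)&(S>180)&(V>170)&(abs(W[...,2]-.132)<.012)&(np.hypot(W[...,0]-.63,W[...,1]-.256)<.07)
    if i%3==0:
        p=W[m];n=np.linalg.svd(p-p.mean(0),full_matrices=False)[2][2];print(p.mean(0).round(4),"n",(n*np.sign(n[2])).round(3))
print(state()["time"])
E
python3 sw.py
```

```text
[0.6274 0.2587 0.1309] n [-0.042  0.024  0.999]
[0.6273 0.2589 0.1309] n [-0.048  0.023  0.999]
[0.6274 0.2588 0.131 ] n [-0.044  0.024  0.999]
[0.6273 0.2588 0.1309] n [-0.044  0.022  0.999]
[0.6273 0.2589 0.1309] n [-0.045  0.022  0.999]
[0.6273 0.2587 0.1309] n [-0.047  0.021  0.999]
[0.6272 0.2587 0.131 ] n [-0.046  0.025  0.999]
[0.6272 0.2586 0.1309] n [-0.043  0.023  0.999]
[0.627  0.2588 0.1309] n [-0.048  0.026  0.998]
[0.6273 0.2589 0.1309] n [-0.045  0.025  0.999]
15.55
```

```bash
python3 -c "
from plant import *
print(job_done())"
```

```text
the job is handed in; nothing more can be done
None
```

The amber lantern's bail was swung upright on the desk, and the lantern now hangs by it on both prongs: still, within about 3° of vertical, robot clear. The green lantern was left alone, and the job was handed in at about 15.6 s.

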